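Slide the parts cabinet's rear door home behind the front one

ROBOT

A 6-joint arm with a two-finger parallel gripper is mounted at the origin on the work surface. World frame = base frame: x ahead of the robot, y to its left, z up, the work surface at z = 0. Lengths are in mm, angles in rad, forces in N, time in s.
With the tool pointing down it reaches from about 250 to 800 mm from the base axis. Payload 3.9 kg.
Tool frame: the origin (TCP) lies midway between the tips of the shut fingers; the grasp point (between the pads) lies 19 mm behind it; z points along the fingers, y is the direction in which the jaws open and shut (so a half turn about z gives the same grasp; the last joint's range is limited). The gripper opens to 85 mm and grips with 20 to 120 N. Pads are 22 mm wide; open, the fingers measure 114 mm over their backs; the gripper's body (76 mm by 85 mm) begins 54 mm behind the grasp point. The pads swing forward as they close: fully open they stand 13 mm farther back than shut.
Start: joints at [-1.347, 0.26, -0.138, 1.173, 0, 1.571], TCP at [116.513, -511.898, 195.404] pointing down, gripper open.
Joint ranges: [-2.78, 2.78], [-0.83, 1.72], [-1.28, 1.37], [-1.9, 2.12], [-1.57, 1.48], [-3.14, 3.14]. Speed limits (rad/s): [2.57, 2.57, 3.14, 3.14, 3.14, 3.14].

INTERFACE

Orientations are given as a unit quaternion [x, y, z, w].
In Python, from cell import robot, cams gives the robot as it stands.
- The arm moves only by the shell command python3 -m crank 'ROWS' [FORCE]. ROWS is JSON, a list that holds one entry, the list of rows, each a list of 7 numbers: the opening, from 0 (shut) to 1 (fully open), then the shift along the tool's x, y, z in units of 40 mm (1.0 is 40 mm), then the turn, a rotation vector about the tool's x, y, z in units of 6 degrees (1.0 is 6 degrees). A call has 1 to 10 rows; each row shifts and turns the commanded pose from where the row before left it, along the tool's axes as they then stand; what a row does not reach is not made up. A row lasts 1/12 s, in which the tool goes at most 41.7 mm and 7.16 degrees, less where a joint would pass 70% of its speed; a pose out of reach is approached as far as the arm can. A call is refused whole if a number of a shift passes 1 or a number of a turn 1, either way. A call with a gripper value outside its range is refused whole. The fingers move at their own pace and stop on an object; FORCE is the grip in N (left out, the last holds). Time passes only in rows, so rows that do not move let the fingers close. It gives the time, the measured TCP pose, the force and the opening at its end, in the units of the state.
- robot.get_obs(): the state, without advancing time (a new reading comes with each control period).
- cams.grab_frame(name): name is "side" or "top" or "wrist"; returns a dict with "pixels" (420x560x3 uint8, red, green, blue), "depth" (420x560 float32, mm along the optical axis (not along the pixel's ray), 0 where there is no reading), "fx", "fy", "cx", "cy" (pixels), "rvec" (rotation vector, rad) and "tvec" (3), from world to camera coordinates, as OpenCV has them. Camera axes: x right, y down, z forward; pixel columns grow to the right and rows downward; lengths in mm; the calibration is good to about 2 mm. The wrist camera is an equidistant fisheye: a pixel r from the principal point sees the ray r / f radians off the axis. A picture is of the moment at which its call begins.
- robot.hand_in(): hands the job in, once; it reports no verdict.
Trained networks look in the newest picture that a camera, given by its name, has taken for a name from the list of things; names that differ only in an ending like _2 or _b are one class to them, and where a whole thing is asked for, a point or a joint stands for the part that bears it (a point fixed in the world has none). Each returns a list of dicts, best first, with "conf" (0 to 1); they miss things now and then, are a little off and sometimes report something else, mostly with a low value. They report only what shows in the picture. A call takes as long as a camera call.
- cams.boxes_of(query, camera): "location" ([x, y, z] in mm, in world coordinates, good to about 4 mm: the middle of the surface that is visible of it).
- cams.mark_of(query, camera): "location" ([x, y, z] in mm, in world coordinates, good to about 4 mm: a listed point, or the origin of a listed thing).
The state is a dict: "time": time; "joint_pos": joint angles; "joint_velocities": joint speeds; "tau": joint torques, N m; "ee_pos": TCP position; "eef_rot": TCP orientation; "wrist_force": force on the tool from outside, world axes, zero at the start; "moment": the same for the moment, N m; "width": opening from 0.0 (shut) to 1.0 (fully open).
Only numpy, scipy, OpenCV 4.12 (cv2) and the standard library are available. Lean on these libraries where they do the work, as an engineer would, in place of code of your own. Each camera call takes 0.05 s, during which the arm holds its last target.

TASK

Open the right-hand bay of the parts cabinet: push the recessed slide lock beside the door all the way up the slope to release it, then slide the right-hand (rear) door fully home behind its left-hand neighbour until the catch holds it. Leave the left-hand door shut, do not ram anything, and do not disturb the things standing around.

Things in the scene. Friction and masses are not known exactly. Their poses are not given: they have to be found in the camera images.
- cabinet: Grey parts cabinet, 442 mm wide (y), 227 deep (x), fixed; origin under it on the bench. Its face slopes 20 degrees: low edge (80 mm high) towards the robot, high edge 150 mm. The points below have face axes: x up the slope, y along the track to the left, z out of the face. Rails 16 mm above the rear door's face run along both edges, 86 mm from the middle line. Bays are hollow, 35 mm or more deep.
- lock (a joint): Slide lock in the 72 mm wide right jamb: 0 to 0.004 = locked, 0.026 = pushed fully up the slope (+x of the face), released. It runs with about 3 N of friction and stays where it is left; until it has moved 18 mm a dog blocks the rear door.
- lock_end (a point): Lock slider's lower end face, the one to push (40 mm wide, 13 mm high): middle of its upper edge. Steel slider 30 mm long, 2 mm under the jamb's surface, in a slot 44 mm wide, 106 mm long (x); slot floor 14 mm under this point. From this face down the slope 48 mm of slot are empty when locked. The jamb's surface is 4 mm above the rear door's face. Face axes.
- rear_door (a joint): Rear (right-hand) door on the lower track: 0 = shut, 0.150 = fully home behind (under) the front door. Slides to +y of the face with about 3 N of friction plus 1.5 N per 0.1 m/s; from 0.129 to 0.141 a sprung roller resists with some 6 to 10 N more, hardest at first; past 0.141 it gives way and helps the door to its stop at 0.150, where it holds it.
- pull (a point): Rear door's black flush pull, middle of its mouth, level with the door's face: a pocket 46 mm (y) by 64 mm (x), 15 mm deep, 70 mm from the door's right-hand end. Door: 180 mm (y) by 170 mm (x), 12 mm thick. When shut, the front door's end is 90 mm to +y of this point, so a finger in the pull meets it when the door has opened 65 mm. Face axes.
- door_end (a point): Rear door's right-hand end: middle of its edge, level with the door's face. The end is flat, 22 mm high (down from the face). Shut, it touches the right jamb and cannot be reached; as the door opens, a gap as wide as the joint's value opens between jamb and end, where a finger can push the end to +y. Face axes.
- front_door (a joint): Front (left-hand) door on the upper track: 0 = shut at the left end, where it must stay; grows to the right (5 N of friction).
- front_door_end (a point): Front door's right-hand end: middle of its upper edge, 14 mm above the rear door's face. The door is 12 mm thick. This end is 10 mm to +y of the rear door's end when the rear door is fully home. Face axes.
- small_bin: Bystander: open plastic bin 150 x 100 x 75 mm; origin under its middle.
- spanner: Bystander: steel spanner 160 mm long, lying on the bench.
- carton: Bystander: cardboard carton 110 x 90 x 80 mm; origin under its middle.
- washer_cup: Bystander: grey plastic cup 70 mm across, 70 mm high; origin under its middle.

How it is judged:
By the outcome, as a careful person would: the job done as asked, in the order asked, and still so for the second after the job is handed in, with the robot touching nothing.
It also fails if it takes over 58 s, if anything falls off the work surface, if the arm or the gripper's body presses on something with over 40 N, if the wrist force passes 120 N, or if a joint passes its speed limit or range.

## Working session

There is one attempt and no reset: what is moved stays moved. The work goes in short steps, Python scripts to look and compute and a shell command to move; the robot and the scene stay as the last step left them, time stands still between calls to the robot, and variables do not carry over. Pictures are saved under pics/ and viewed, and the job is handed in when it is done.

```bash
ls; mkdir -p pics; python3 - <<'E'
from cell import robot,cams
import cv2
for c in ["side","top","wrist"]:
    f=cams.grab_frame(c); cv2.imwrite(f"pics/{c}0.png",f["pixels"][:,:,::-1])
    print(c,f["rvec"],f["tvec"],f["fx"],f["cx"],f["cy"])
for q in ["cabinet","lock_end","pull","door_end","front_door_end","small_bin","spanner","carton","washer_cup"]:
    for c in ["side","top"]:
        for r in cams.mark_of(q,c)[:2]: print(q,c,r)
o=robot.get_obs(); print(o)
E
```

```text
pics
side [ 0.71644002 -2.6188187   1.08510102] [497.53029922 227.25373903 886.32848811] 401.3527024179181 285.1131792698536 210.38735678252527
top [ 1.98061093 -2.22696467  0.26435043] [ 99.38040781 586.9901594  999.91905992] 436.49606651103693 277.6917324968254 211.43935353128427
wrist [-2.23976094  1.78776216  0.3041768 ] [-523.46325651  -40.98139731  380.49558613] 325.19226210127806 280.5874047475357 207.76697259853
cabinet side {'location': [547.1, 79.8, 1.2], 'conf': 0.96}
cabinet top {'location': [548.9, 74.9, 0.5], 'conf': 0.9}
cabinet top {'location': [517.4, -254.7, -1.6], 'conf': 0.66}
lock_end side {'location': [564.1, -71.6, 119.4], 'conf': 0.5}
lock_end side {'location': [558.9, -115.6, 111.9], 'conf': 0.44}
lock_end top {'location': [559.5, -109.6, 116.2], 'conf': 0.8}
pull side {'location': [557.2, -9.2, 110.1], 'conf': 0.97}
pull top {'location': [561.9, -9.0, 115.5], 'conf': 0.9}
pull top {'location': [556.8, -111.9, 117.1], 'conf': 0.61}
door_end side {'location': [562.8, -75.1, 117.3], 'conf': 0.86}
door_end top {'location': [564.8, -79.0, 117.1], 'conf': 0.76}
fr
[... 754 characters left out ...]
'conf': 0.79}
{'time': 1.05, 'joint_pos': array([-1.34696942e+00,  2.59994325e-01, -1.38080558e-01,  1.17270138e+00,
       -9.68709299e-06,  1.57079689e+00]), 'joint_velocities': array([-0.00061359,  0.00070036,  0.00098545, -0.0003296 , -0.00098285,
       -0.00063965]), 'tau': array([ 1.36475512e-03, -4.05624211e+01,  2.54240799e+01,  1.05455147e-03,
        6.45986211e-05, -1.50195696e-06]), 'ee_pos': array([ 116.52729261, -511.90582059,  195.41466394]), 'eef_rot': array([ 9.93744254e-01,  1.11679707e-01, -3.69278578e-06,  1.05109175e-05]), 'wrist_force': array([-0.40080567, -0.21426573,  0.60615511]), 'moment': array([-0.00415598,  0.01152909,  0.08288209]), 'width': 1.0027364972788644}
```

View pics/side0.png

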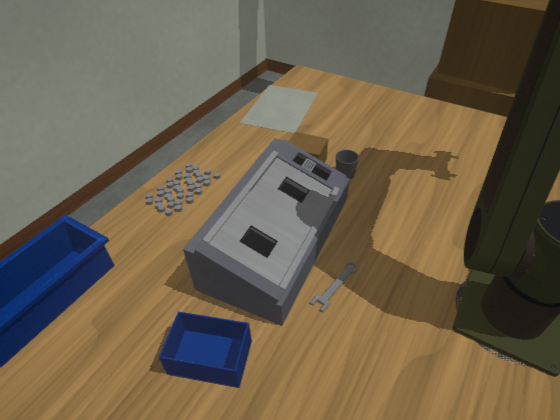

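View pics/top0.png

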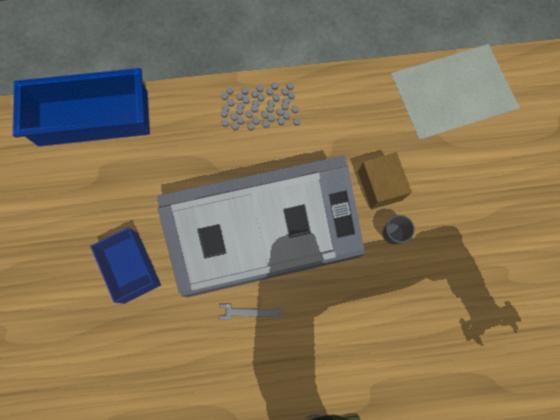

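```bash
cat > h.py <<'E'
import numpy as np, cv2
from scipy.spatial.transform import Rotation as R
from cell import robot,cams
def cloud(c):
    f=cams.grab_frame(c); d=f["depth"]; v,u=np.mgrid[:420,:560]
    P=np.stack([(u-f["cx"])/f["fx"]*d,(v-f["cy"])/f["fy"]*d,d],-1)
    Rm=R.from_rotvec(f["rvec"]).as_matrix()
    W=(P-np.array(f["tvec"]))@Rm
    W[d<=0]=np.nan
    return f,W
E
python3 - <<'E'
from h import *
for c in ["top","side"]:
    f,W=cloud(c)
    bench=W[np.isfinite(W[...,2])&(abs(W[...,2])<15)&(W[...,0]>200)&(W[...,0]<700)]
    print(c,"bench z",np.median(bench[:,2]))
    p=W.reshape(-1,3); m=(p[:,2]>76)&(p[:,0]>380)&(p[:,0]<720)&(p[:,1]>-190)&(p[:,1]<320)
    q=p[m]; q=q[np.isfinite(q).all(1)]
    # plane fit RANSAC-like on door face
    cc=np.median(q,0); s=q
    for i in range(20):
        A=np.c_[s[:,:2],np.ones(len(s))]; k=np.linalg.lstsq(A,s[:,2],rcond=None)[0]
        r=q[:,2]-np.c_[q[:,:2],np.ones(len(q))]@k; s=q[abs(r)<max(3,30*0.8**i)]
    n=np.array([-k[0],-k[1],1]); n/=np.linalg.norm(n)
    print("plane n",n,"tilt",np.degrees(np.arccos(n[2])),"yaw",np.degrees(np.arctan2(n[1],n[0]))-180,k,len(s))
    rect=cv2.minAreaRect(q[:,:2].astype(np.float32)); print(rect)
E
```

```text
top bench z 0.8975562118973462
plane n [-0.3199279  -0.08384578  0.94372455] tilt 19.31324058828282 yaw -345.3143659886008 [  0.3390056    0.08884561 -68.96636772] 6430
((556.1021728515625, 70.74180603027344), (227.7584991455078, 443.18701171875), 6.187889099121094)
side bench z -1.1868624860482648
plane n [-0.33587532 -0.06579175  0.93960588] tilt 20.014525491895046 yaw -348.91714470333557 [ 3.57464046e-01  7.00205825e-02 -7.60527626e+01] 6410
((556.0133666992188, 73.95814514160156), (228.75218200683594, 446.7536315917969), 6.19827938079834)
```

```bash
python3 - <<'E'
import cv2
a=cv2.imread("pics/top0.png")[140:310,150:420]; cv2.imwrite("pics/topz.png",cv2.resize(a,None,fx=2.9,fy=2.9,interpolation=cv2.INTER_CUBIC))
E
```

```text
(no output)
```

View pics/topz.png

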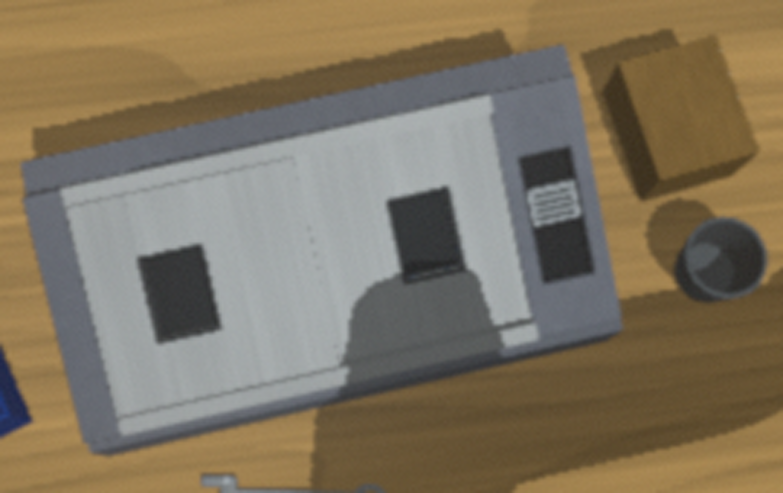

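```bash
cat >> h.py <<'E'
psi=np.radians(6.2)
Rf=R.from_euler('ZY',[psi,-np.radians(20)]).as_matrix() # columns: face x,y,z in world
def toface(W,o): return (W-o)@Rf
O=np.array([559.5,-9,113.])  # provisional: pull
E
python3 - <<'E'
from h import *
print(Rf)
for c in ["top","side"]:
    f,W=cloud(c); F=toface(W,O)
    g=F.reshape(-1,3); g=g[np.isfinite(g).all(1)]
    print(c)
    def prof(ax,lo,hi,oth,olo,ohi,st):
        for a in np.arange(lo,hi,st):
            s=g[(g[:,ax]>=a)&(g[:,ax]<a+st)&(g[:,oth]>olo)&(g[:,oth]<ohi)]
            s=s[(s[:,2]>-60)&(s[:,2]<60)]
            if len(s): print(f"{a+st/2:.0f}:{np.median(s[:,2]):.1f}",end=" ")
        print()
    print("along y at x 30..60");prof(1,-160,300,0,45,65,6)
    print("along y at x -15..15");prof(1,-160,300,0,-15,15,4)
    print("along x at pull");prof(0,-120,130,1,-12,12,4)
    print("along x at lock");prof(0,-120,130,1,-114,-98,4)
E
```

```text
[[ 0.93419632 -0.10799936 -0.34001966]
 [ 0.1014862   0.99415096 -0.03693796]
 [ 0.34202014  0.          0.93969262]]
top
along y at x 30..60
-139:7.9 -133:8.4 -127:7.9 -121:8.0 -115:8.1 -109:7.4 -103:8.0 -97:8.4 -91:8.0 -85:8.1 -79:7.4 -73:8.0 -67:4.6 -61:3.9 -55:3.4 -49:3.7 -43:3.5 -37:4.2 -31:3.0 -25:3.9 -19:3.7 -13:3.8 -7:4.0 -1:3.5 5:3.7 11:3.1 17:4.1 23:3.9 29:4.0 35:3.8 41:2.8 47:3.9 53:3.9 59:3.1 65:3.3 71:3.9 77:3.4 83:3.5 89:4.6 95:17.5 101:17.5 107:18.4 113:17.2 119:17.6 125:17.4 131:17.0 137:18.3 143:17.8 149:17.9 155:17.8 161:17.6 167:18.3 173:18.0 179:18.0 185:18.0 191:17.5 197:17.9 203:18.1 209:17.3 215:17.7 221:17.7 227:18.4 233:18.0 239:17.5 245:17.7 251:18.4 257:18.0 263:17.3 269:17.9 275:19.0 281:18.9 287:20.0 293:19.5 299:20.0 
along y at x -15..15
-142:7.7 -138:7.6 -134:7.2 -130:7.7 -126:4.0 -122:5.5 -118:5.9 -114:7.3 -110:6.1 -106:5.9 -102:6.0 -98:6.4 -94:6.2 -90:4.9 -86:5.0 -82:8.2 -78:8.6 -74:7.7 -70:5.7 -66:4.0 -62:3.3 -58:3.9 -54:3.3 -50:3.8 -46:4.2 -42:4.2 -38:3.8 -34:3.8 -30:3.7 -26:4.2 -22:-5.2 -18:-11.2 -14:-11.5 -10:-11.0 -6:-10.4 -2:-11.7 2:-12.1 6:-11
[... 3537 characters left out ...]
:-1.3 34:1.8 38:1.0 42:1.6 46:1.7 50:1.9 54:1.8 58:2.0 62:2.2 66:2.1 70:0.5 74:1.4 78:1.0 82:2.5 86:17.5 90:18.7 94:16.8 98:15.9 102:-0.4 106:-2.5 110:-2.6 114:-4.2 118:-5.7 122:-9.2 
along x at lock
-118:-7.7 -114:0.6 -110:2.2 -106:-0.8 -102:4.0 -98:6.0 -94:7.1 -90:5.0 -86:5.3 -82:5.0 -78:6.1 -74:6.5 -70:5.3 -66:6.1 -62:-9.2 -58:-10.1 -54:-10.4 -50:-10.2 -46:-9.4 -42:-9.7 -38:-9.0 -34:-10.0 -30:-10.1 -26:-11.0 -22:-10.8 -18:-9.5 -14:2.1 -10:4.2 -6:2.9 -2:4.3 2:5.4 6:4.1 10:3.4 14:3.4 18:-9.4 22:-10.4 26:-8.9 30:-10.7 34:-9.9 38:-10.0 42:-8.8 46:4.3 50:6.9 54:5.2 58:5.5 62:6.5 66:5.3 70:5.5 74:5.3 78:6.0 82:5.3 86:5.0 90:4.8 94:5.3 98:3.7 102:-2.3 106:-1.3 110:-4.2 114:-4.0 118:-5.9 122:-7.0
```

```bash
cat >> h.py <<'E'
O=O+Rf@np.array([-3,0.5,2.8])
Rt=Rf@np.diag([1,-1,-1.])
def plan(fx=None):
    o=robot.get_obs(); Rc=R.from_quat(o["eef_rot"]).as_matrix(); p=np.array(o["ee_pos"])
    F=toface(p,O)
    print("t",round(o["time"],2),"world",p.round(1),"face",F.round(1),"force face",(Rf.T@o["wrist_force"]).round(1),"w",round(o["width"],2))
    rv=R.from_matrix(Rc.T@Rt).as_rotvec(degrees=True)
    print("turn units",(rv/6).round(2),"joints",np.round(o["joint_pos"],2))
    if fx is not None:
        d=O+Rf@np.array(fx)-p
        print("shift units",(Rc.T@d/40).round(3))
E
python3 -c "
from h import *
print('O',O); print('lock_end',O+Rf@[-12,-106,2])
plan([-30,-106,60])"
```

```text
O [555.69135631  -8.91080939 114.60507891]
lock_end [ 555.24889281 -115.58252185  112.38022243]
t 1.25 world [ 116.5 -511.9  195.4] face [-433.7 -452.6  243.8] force face [-0.2 -0.4 -0.4] w 1.0
turn units [-0.19  3.33  1.09] joints [-1.35  0.26 -0.14  1.17 -0.    1.57]
shift units [11.981 -7.333  0.867]
```

```bash
python3 -m crank '[[[0,0,0,-0.5,-0.05,0.83,0.27],[0,0,0,-0.5,-0.05,0.83,0.27],[0,0,0,0,-0.05,0.83,0.27],[0,0,0,0,-0.05,0.83,0.27],[0,0,0,0,0,0,0],[0,0,0,0,0,0,0]]]' 20; python3 -c "
from h import *
plan([-30,-106,60])"
```

```text
time: 1.75
ee_pos: [113.5, -512.1, 234.8]
eef_rot: [0.984, 0.053, 0.172, -0.009]
wrist_force: [-0.0, -0.8, -0.5]
width: 0.14
t 1.75 world [ 113.5 -512.1  234.8] face [-423.  -452.5  281.9] force face [-0.3 -0.8 -0.4] w 0.14
turn units [ 0.    0.02 -0.01] joints [-1.58  0.26 -0.09  1.26  0.34  1.44]
shift units [ 9.827 -8.676  5.526]
```

```bash
python3 -m crank '[[[0,0.7,-0.62,0.35,0,0,0],[0,0.7,-0.62,0.35,0,0,0],[0,0.7,-0.62,0.35,0,0,0],[0,0.7,-0.62,0.35,0,0,0],[0,0.7,-0.62,0.35,0,0,0],[0,0.7,-0.62,0.35,0,0,0],[0,0.7,-0.62,0.35,0,0,0],[0,0.7,-0.62,0.35,0,0,0],[0,0.7,-0.62,0.35,0,0,0],[0,0,0,0,0,0,0]]]'; python3 -c "
from h import *
plan([-33,-106,40])"
```

```text
time: 2.58
ee_pos: [372.7, -252.7, 202.7]
eef_rot: [0.983, 0.06, 0.174, -0.011]
wrist_force: [-0.8, 0.6, -0.2]
width: 0.0
t 2.58 world [ 372.7 -252.7  202.7] face [-165.6 -222.6  154. ] force face [-0.7  0.6  0.1] w 0.0
turn units [-0.05 -0.01  0.13] joints [-0.82 -0.05 -0.54  0.87  0.28  2.23]
shift units [ 3.351 -2.854  2.869]
```

```bash
python3 -m crank '[[[0,0.67,-0.57,0.45,0,0,0.1],[0,0.67,-0.57,0.45,0,0,0],[0,0.67,-0.57,0.45,0,0,0],[0,0.67,-0.57,0.45,0,0,0],[0,0.67,-0.57,0.45,0,0,0],[0,0,0,0,0,0,0],[0,0,0,0,0,0,0]]]'; python3 -c "
from h import *
plan([-33,-106,20])
for c in ['top','side','wrist']:
    f=cams.grab_frame(c); cv2.imwrite(f'pics/{c}1.png',f['pixels'][:,:,::-1])
"
```

```text
time: 3.17
ee_pos: [513.8, -127.9, 163.6]
eef_rot: [0.984, 0.052, 0.172, -0.01]
wrist_force: [0.1, -1.5, -0.7]
width: -0.0
t 3.17 world [ 513.8 -127.9  163.6] face [ -34.5 -113.8   64.6] force face [-0.3 -1.5 -0.6] w -0.0
turn units [-0.01  0.02 -0.03] joints [-0.34  0.05 -0.56  0.65  0.15  2.72]
shift units [ 0.038 -0.194  1.116]
```

View pics/wrist1.png

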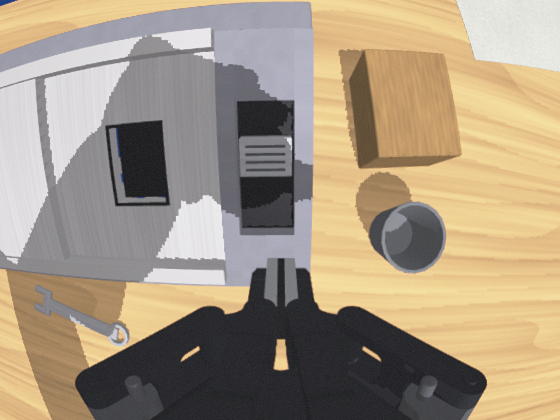

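View pics/side1.png

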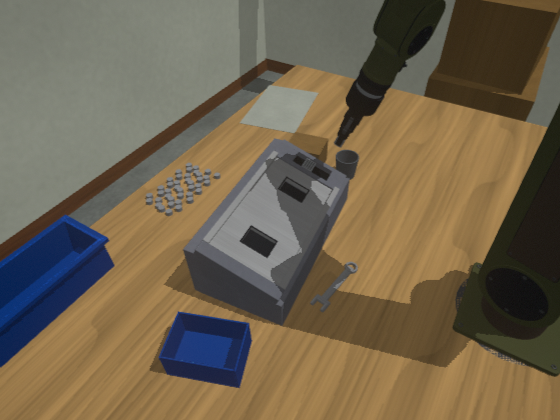

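```bash
cat >> h.py <<'E'
Rt=Rt@R.from_euler('z',-90,degrees=True).as_matrix()
E
python3 -m crank '[[[0,0,0,0,0,0,-1],[0,0,0,0,0,0,-1],[0,0,0,0,0,0,-1],[0,0,0,0,0,0,-1],[0,0,0,0,0,0,-1],[0,0,0,0,0,0,-1],[0,0,0,0,0,0,-1],[0,0,0,0,0,0,-1],[0,0,0,0,0,0,-1],[0,0,0,0,0,0,-1]]]' 60 
python3 -m crank '[[[0,0,0,0,0,0,-1],[0,0,0,0,0,0,-1],[0,0,0,0,0,0,-1],[0,0,0,0,0,0,-1],[0,0,0,0,0,0,-1],[0,0,0,0,0,0,0],[0,0,0,0,0,0,0]]]'; python3 -c "
from h import *
plan([-34,-106,15])"
```

```text
time: 4.15
ee_pos: [512.0, -132.2, 164.4]
eef_rot: [0.827, 0.535, 0.154, 0.079]
wrist_force: [0.8, 0.3, 0.1]
width: 0.003
time: 4.73
ee_pos: [512.3, -131.7, 164.4]
eef_rot: [0.663, 0.728, 0.129, 0.116]
wrist_force: [-0.8, -0.4, 0.3]
width: 0.002
t 4.73 world [ 512.3 -131.7  164.4] face [ -36.  -117.4   66.1] force face [-0.7 -0.3  0.6] w 0.0
turn units [-0.01  0.02 -0.13] joints [-0.35  0.05 -0.56  0.65  0.15  1.15]
shift units [0.289 0.046 1.276]
```

```bash
python3 -m crank '[[[0,0.15,0,0.4,0,0,-0.1],[0,0.14,0,0.45,0,0,0],[0,0,0,0.42,0,0,0],[0,0,0,0,0,0,0],[0,0,0,0,0,0,0]]]'; python3 -c "
from h import *
plan([-36,-106,-7])
for c in ['top','wrist']:
    f=cams.grab_frame(c); cv2.imwrite(f'pics/{c}2.png',f['pixels'][:,:,::-1])
"
```

```text
time: 5.15
ee_pos: [527.9, -117.2, 115.5]
eef_rot: [0.658, 0.733, 0.128, 0.115]
wrist_force: [-0.3, -0.6, -0.3]
width: -0.001
t 5.15 world [ 527.9 -117.2  115.5] face [ -36.7 -104.7   14.3] force face [-0.4 -0.6 -0.2] w -0.0
turn units [-0.03  0.   -0.01] joints [-0.31  0.11 -0.63  0.51  0.14  1.18]
shift units [-0.033  0.019  0.533]
```

View pics/wrist2.png

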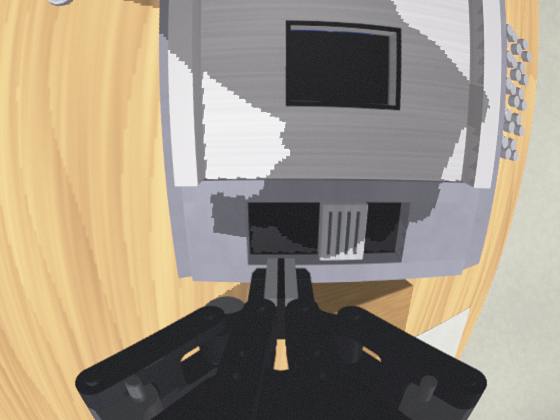

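```bash
python3 -m crank '[[[0,-0.02,0,0.15,0,0,0],[0,-0.01,0,0.15,0,0,0],[0,0,0,0.13,0,0,0],[0,0,0,0.1,0,0,0],[0,0,0,0,0,0,0]]]'; python3 -c "
from h import *
plan([-27,-106,-7])
"
```

```text
time: 5.67
ee_pos: [535.7, -117.2, 95.1]
eef_rot: [0.657, 0.734, 0.128, 0.115]
wrist_force: [0.7, 0.1, 0.4]
width: -0.0
t 5.67 world [ 535.7 -117.2   95.1] face [ -36.3 -105.5   -7.6] force face [ 0.8 -0.   0.2] w -0.0
turn units [-0.02 -0.    0.01] joints [-0.3   0.15 -0.65  0.45  0.14  1.18]
shift units [-0.012  0.233 -0.015]
```

```bash
python3 -m crank '[[[0,0,0.1,0,0,0,0],[0,0,0.1,0,0,0,0],[0,0,0.1,0,0,0,0],[0,0,0.1,0,0,0,0],[0,0,0.1,0,0,0,0],[0,0,0.1,0,0,0,0],[0,0,0,0,0,0,0]]]'; python3 -c "
from h import *
plan([-0.5,-106,-7])
"
```

```text
time: 6.25
ee_pos: [560.2, -115.1, 105.2]
eef_rot: [0.657, 0.734, 0.129, 0.117]
wrist_force: [0.0, 0.1, 0.9]
width: 0.002
t 6.25 world [ 560.2 -115.1  105.2] face [  -9.8 -106.1   -6.4] force face [0.3 0.  0.8] w 0.0
turn units [0.01 0.01 0.02] joints [-0.28  0.17 -0.59  0.48  0.13  1.2 ]
shift units [0.001 0.231 0.015]
```

```bash
python3 -m crank '[[[0,0,0.1,0,0,0,0],[0,0,0.1,0,0,0,0]]]'; python3 -c "
from h import *
plan([-0.5,-106,-7])
for c in ['wrist','side','top']:
    f=cams.grab_frame(c); cv2.imwrite(f'pics/{c}3.png',f['pixels'][:,:,::-1])
"
```

```text
time: 6.42
ee_pos: [566.0, -114.1, 107.1]
eef_rot: [0.657, 0.733, 0.128, 0.116]
wrist_force: [-0.2, 0.4, 0.4]
width: -0.004
t 6.42 world [ 566.  -114.1  107.1] face [  -3.6 -105.7   -6.7] force face [0.  0.4 0.4] w -0.0
turn units [-0.02  0.    0.01] joints [-0.28  0.18 -0.57  0.49  0.13  1.2 ]
shift units [-0.008  0.078  0.007]
```

View pics/wrist3.png

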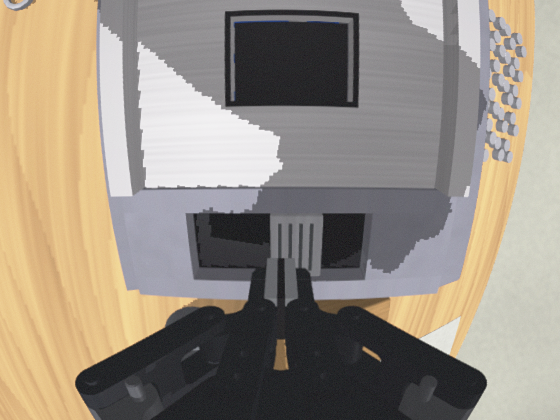

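```bash
python3 - <<'E'
import cv2
a=cv2.imread("pics/side3.png")[120:230,240:380]; cv2.imwrite("pics/s3z.png",cv2.resize(a,None,fx=5,fy=5,interpolation=cv2.INTER_CUBIC))
a=cv2.imread("pics/top3.png")[150:270,290:430]; cv2.imwrite("pics/t3z.png",cv2.resize(a,None,fx=5,fy=5,interpolation=cv2.INTER_CUBIC))
E
```

```text
(no output)
```

View pics/s3z.png

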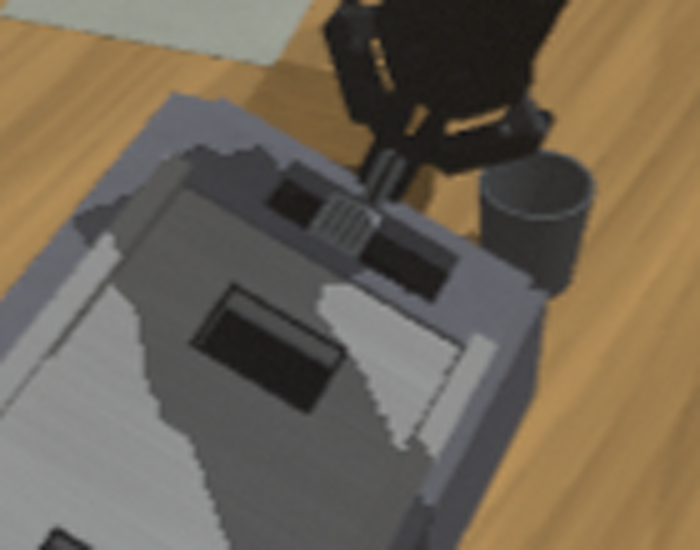

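View pics/t3z.png

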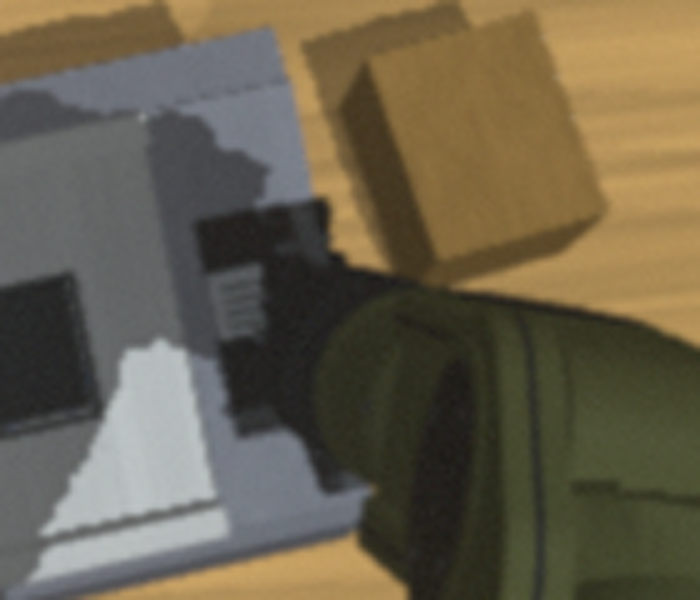

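```bash
python3 - <<'E'
from h import *
o=robot.get_obs(); p=np.array(o["ee_pos"]); z=R.from_quat(o["eef_rot"]).as_matrix()[:,2]
print(o["time"],p,z)
for c in ["side","top"]:
    f,W=cloud(c)
    K=np.array([[f["fx"],0,f["cx"]],[0,f["fy"],f["cy"]],[0,0,1]])
    Q=np.array([p,p-z*30,p-z*73,O,O+Rf@[-12,-106,2],O+Rf@[-12,-86,2],O+Rf@[-12,-126,2]])
    uv=cv2.projectPoints(Q,np.array(f["rvec"]),np.array(f["tvec"]),K,None)[0][:,0]
    print(c,uv.round(1).tolist())
    F=toface(W,O)
    for u,v in ([(310,165),(316,159),(318,155),(320,150),(325,148)] if c=="side" else [(338,212),(346,212),(340,230)]): print(u,v,W[v,u].round(0),F[v,u].round(0))
E
```

```text
6.5667 [ 566.65434418 -114.22284145  107.40596132] [ 0.33965052  0.03615595 -0.93985652]
side [[310.4, 166.6], [314.3, 159.3], [320.2, 148.2], [294.5, 188.3], [314.4, 166.2], [311.6, 170.5], [317.1, 162.0]]
310 165 [ 566. -110.  116.] [  -0. -102.    2.]
316 159 [ 546. -104.  148.] [ -7. -93.  38.]
318 155 [ 542. -106.  161.] [ -7. -95.  52.]
320 150 [ 540. -112.  174.] [  -5. -100.   66.]
325 148 [ 524. -107.  190.] [-14. -94.  85.]
top [[340.1, 212.1], [343.0, 213.6], [347.5, 215.8], [296.5, 221.1], [341.7, 216.3], [333.4, 218.2], [350.0, 214.4]]
338 212 [ 565. -107.  121.] [  1. -99.   6.]
346 212 [528. -94. 284.] [ 23. -82. 172.]
340 230 [ 528. -111.   89.] [-45. -98. -11.]
```

```bash
python3 - <<'E'
from h import *
for c in ["side","top"]:
    f,W=cloud(c); F=toface(W,O)
    m=np.isfinite(F).all(-1)&(abs(F[...,0]+4)<25)&(abs(F[...,1]+106)<35)&(F[...,2]>8)&(F[...,2]<110)
    g=F[m]
    print(c,len(g))
    for a in range(8,110,6):
        s=g[(g[:,2]>=a)&(g[:,2]<a+6)]
        if len(s): print(a,len(s),s.min(0).round(0)[:2],s.max(0).round(0)[:2])
    if c=="side":
        for v in range(152,172):
            print(v,[int(x) for x in F[v,304:324,2]])
E
```

```text
side 313
26 2 [-10. -97.] [ -4. -94.]
32 16 [ -17. -101.] [  6. -92.]
38 15 [ -18. -100.] [  7. -91.]
44 20 [ -19. -109.] [  7. -92.]
50 20 [ -17. -102.] [  7. -92.]
56 17 [ -19. -103.] [  6. -92.]
62 21 [ -20. -112.] [ 10. -93.]
68 22 [ -28. -104.] [ 14. -91.]
74 37 [ -27. -114.] [ 20. -90.]
80 56 [ -29. -115.] [ 21. -90.]
86 18 [ -29. -114.] [ 21. -88.]
92 18 [ -21. -100.] [ 10. -85.]
98 21 [-21. -96.] [ 11. -84.]
104 30 [-27. -96.] [ 16. -84.]
152 [1, 3, 5, -52, -49, -49, -47, -42, -45, -45, 50, 52, 60, 61, 61, 63, 65, 68, 69, 71]
153 [3, 4, 0, 0, 4, -50, -49, -46, -47, 48, 51, 52, 54, 57, 61, 61, 62, 64, 60, 69]
154 [1, 4, 4, -1, 0, 1, 3, -48, -50, 46, 46, 52, 53, 53, 55, 56, 59, 53, 60, 62]
155 [0, 2, 1, 1, 3, 2, 4, 2, 39, 40, 42, 46, 47, 53, 51, 54, 57, 55, 57, 59]
156 [-3, 0, 0, 5, 4, 3, 1, 2, 36, 37, 44, 45, 48, 47, 49, 52, 50, 52, 55, 46]
157 [-5, -3, -2, 1, 2, 1, 2, 2, 0, 36, 39, 42, 44, 45, 43, 48, 45, 47, 49, -76]
158 [-8, -8, -5, 3, 0, 0, 0, 4, 2, 37, 39, 36, 41, 43, 44, 43, 44, 46, -68, -79]
159 [-10, -10, 0, 0, -1, 3, -2, 1, 2, 34, 35, 36, 40, 40, 39, 37, 42, 41, -71, 
[... 575 characters left out ...]
-4, -2, -3]
168 [1, 4, 3, 0, 0, 3, 0, 1, 0, 0, -10, -11, -13, -13, -11, -14, -9, -8, -6, -4]
169 [1, 3, 4, 2, 1, 0, 0, 0, 0, -11, -13, -10, -11, -12, -11, -11, -13, -10, -10, -5]
170 [1, 1, 1, 3, 2, 0, 4, 0, -9, -11, -13, -13, -15, -12, -12, -13, -12, -14, -9, -8]
171 [1, 2, 2, 3, 3, 3, 2, 0, -14, -12, -15, -13, -13, -13, -14, -12, -12, -12, -14, -13]
top 45
8 5 [ -16. -105.] [ 21. -72.]
32 3 [ -0. -99.] [  1. -97.]
38 6 [  -9. -103.] [  9. -96.]
44 5 [  -3. -104.] [  9. -96.]
50 4 [ -5. -97.] [  2. -96.]
56 1 [   8. -100.] [   8. -100.]
62 1 [   9. -100.] [   9. -100.]
74 1 [  10. -100.] [  10. -100.]
80 9 [  10. -101.] [ 20. -94.]
86 8 [  16. -104.] [ 20. -95.]
98 2 [  9. -90.] [ 11. -90.]
```

```bash
python3 -m crank '[[[0,0,-0.4,0,0,0,0],[0,0,-0.42,0,0,0,0],[0,0,0,0.3,0,0,0],[0,0,0,0,0,0,0],[0,0,0,0,0,0,0]]]'; cat >> h.py <<'E'
def tip(c="side"):
    f,W=cloud(c); F=toface(W,O); o=robot.get_obs(); t=toface(np.array(o["ee_pos"]),O)
    m=np.isfinite(F).all(-1)&(abs(F[...,0]-t[0])<22)&(abs(F[...,1]-t[1])<22)&(F[...,2]>8)&(F[...,2]<t[2]+110)
    g=F[m]; print(c,"tip min z",np.sort(g[:,2])[:8].round(0),"x",np.percentile(g[g[:,2]<t[2]+65,0],[2,98]).round(0),"y",np.percentile(g[:,1],[2,98]).round(0))
    cv2.imwrite("pics/last_%s.png"%c,f["pixels"][:,:,::-1])
E
python3 -c "
from h import *
plan([-36,-106,-7]);tip()
"
```

```text
time: 7.18
ee_pos: [539.2, -117.0, 84.4]
eef_rot: [0.657, 0.734, 0.128, 0.116]
wrist_force: [-0.3, 0.2, 0.3]
width: 0.001
t 7.18 world [ 539.2 -117.    84.4] face [ -36.7 -105.7  -18.8] force face [-0.1  0.3  0.4] w 0.0
turn units [-0.02  0.    0.01] joints [-0.3   0.17 -0.66  0.42  0.14  1.18]
shift units [-0.007  0.017 -0.295]
side tip min z [19. 20. 21. 22. 22. 23. 23. 24.] x [-51. -26.] y [-111.  -86.]
```

```bash
python3 -m crank '[[[0,0,0.01,0.2,0,0,0],[0,0,0,0.2,0,0,0],[0,0,0,0.12,0,0,0],[0,0,0,0.1,0,0,0],[0,0,0,0,0,0,0]]]'; 
python3 -c "
from h import *
plan([-36,-106,-43]);tip()
f=cams.grab_frame('wrist');cv2.imwrite('pics/wrist4.png',f['pixels'][:,:,::-1])
a=cv2.imread('pics/last_side.png')[120:230,240:380]; cv2.imwrite('pics/s4z.png',cv2.resize(a,None,fx=5,fy=5,interpolation=cv2.INTER_CUBIC))
"
```

```text
time: 7.65
ee_pos: [547.9, -115.8, 60.2]
eef_rot: [0.657, 0.734, 0.128, 0.115]
wrist_force: [0.1, -0.3, -0.5]
width: -0.002
t 7.65 world [ 547.9 -115.8   60.2] face [ -36.7 -105.5  -44.5] force face [-0.2 -0.3 -0.5] w -0.0
turn units [-0.03 -0.    0.01] joints [-0.29  0.21 -0.68  0.36  0.13  1.19]
shift units [-0.013  0.017 -0.038]
side tip min z [ 8.  9.  9.  9.  9.  9. 10. 10.] x [-51. -26.] y [-112.  -85.]
```

View pics/s4z.png

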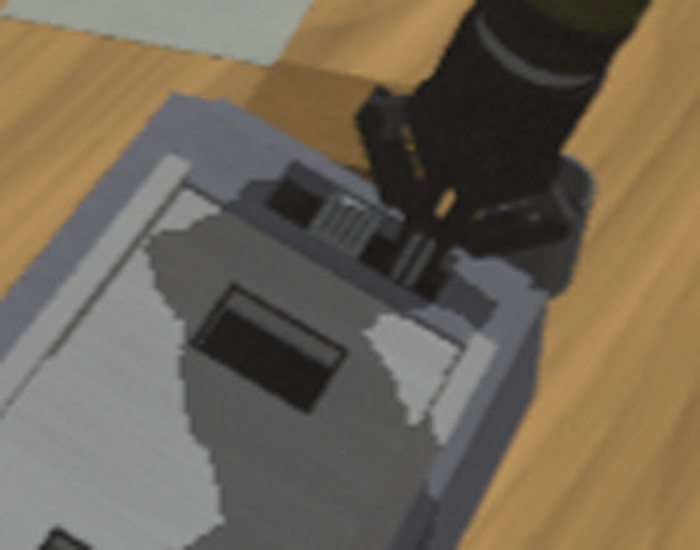

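View pics/wrist4.png

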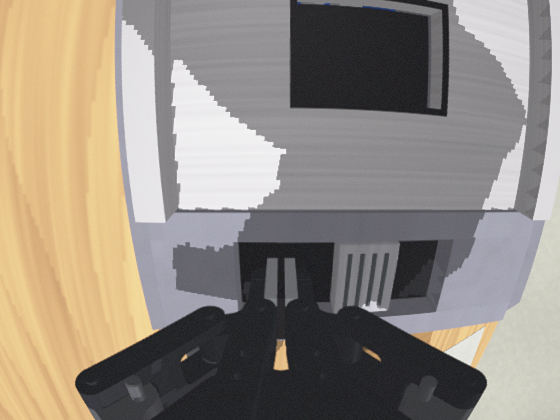

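```bash
python3 -m crank '[[[0,0,0.1,0,0,0,0],[0,0,0.1,0,0,0,0],[0,0,0.1,0,0,0,0],[0,0,0.1,0,0,0,0],[0,0,0.1,0,0,0,0]]]';python3 -m crank '[[[0,0,0.08,0,0,0,0],[0,0,0.08,0,0,0,0],[0,0,0.06,0,0,0,0]]]'; 
python3 -c "
from h import *
plan([2,-106,-44.5]);tip()
a=cv2.imread('pics/last_side.png')[120:230,240:380]; cv2.imwrite('pics/s5z.png',cv2.resize(a,None,fx=5,fy=5,interpolation=cv2.INTER_CUBIC))
"
```

```text
time: 8.17
ee_pos: [566.2, -114.4, 68.1]
eef_rot: [0.658, 0.733, 0.128, 0.115]
wrist_force: [-4.7, -1.3, 2.5]
width: -0.001
time: 8.42
ee_pos: [575.4, -113.3, 71.4]
eef_rot: [0.657, 0.733, 0.128, 0.116]
wrist_force: [-3.5, -1.5, 1.4]
width: -0.002
t 8.42 world [ 575.4 -113.3   71.4] face [  -7.  -105.9  -43.4] force face [-3.  -1.1  2.5] w -0.0
turn units [-0.01  0.01  0.01] joints [-0.27  0.24 -0.61  0.4   0.13  1.21]
shift units [-0.002  0.225  0.027]
side tip min z [ 8.  9.  9.  9. 10. 10. 10. 10.] x [-22.   4.] y [-112.  -87.]
```

View pics/s5z.png

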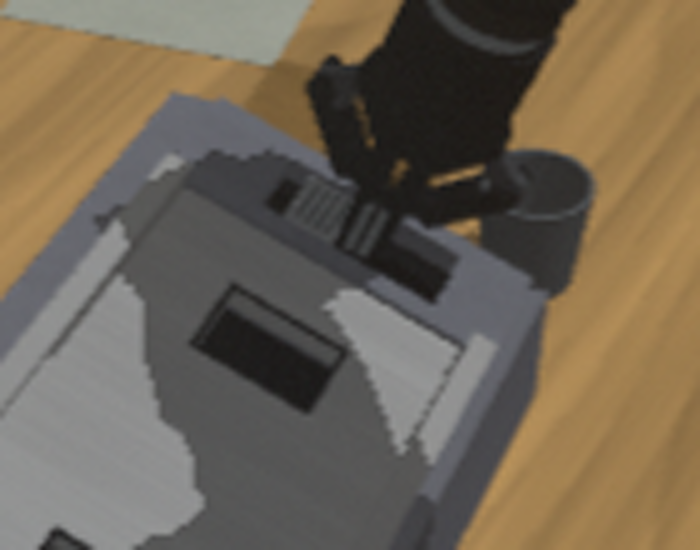

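```bash
python3 -m crank '[[[0,0,0.06,0,0,0,0],[0,0,0.05,0,0,0,0],[0,0,0.03,0,0,0,0]]]'; python3 -m crank '[[[0,0,0.02,0,0,0,0],[0,0,0.02,0,0,0,0]]]';python3 -m crank '[[[0,0,0.02,0,0,0,0],[0,0,0.02,0,0,0,0]]]'
python3 -c "
from h import *
plan([2,-106,-44.5])"
```

```text
time: 8.72
ee_pos: [580.8, -112.7, 73.4]
eef_rot: [0.657, 0.733, 0.129, 0.116]
wrist_force: [-3.5, -1.3, 2.3]
width: -0.001
time: 8.88
ee_pos: [582.1, -112.6, 73.9]
eef_rot: [0.657, 0.733, 0.129, 0.116]
wrist_force: [-4.1, -2.1, 2.7]
width: -0.004
time: 9.05
ee_pos: [583.5, -112.4, 74.4]
eef_rot: [0.657, 0.733, 0.129, 0.116]
wrist_force: [-4.6, -1.6, 2.4]
width: -0.002
t 9.05 world [ 583.5 -112.4   74.4] face [   1.8 -105.9  -43.4] force face [-3.7 -1.1  3.9] w -0.0
turn units [-0.01  0.01  0.01] joints [-0.26  0.24 -0.59  0.41  0.12  1.22]
shift units [-0.003  0.006  0.027]
```

Continue until the stop shows in the force.

```bash
for i in 1 2 3; do :; done; python3 -m crank '[[[0,0,0.02,0,0,0,0],[0,0,0.02,0,0,0,0]]]';python3 -m crank '[[[0,0,0.02,0,0,0,0],[0,0,0,0,0,0,0]]]'
python3 -c "
from h import *
plan([2,-106,-44.5]);tip()
a=cv2.imread('pics/last_side.png')[120:230,240:380]; cv2.imwrite('pics/s6z.png',cv2.resize(a,None,fx=5,fy=5,interpolation=cv2.INTER_CUBIC))
"
```

```text
time: 9.22
ee_pos: [585.1, -112.2, 75.0]
eef_rot: [0.657, 0.733, 0.129, 0.116]
wrist_force: [-4.6, -1.7, 3.0]
width: 0.001
time: 9.38
ee_pos: [585.6, -112.2, 75.2]
eef_rot: [0.657, 0.733, 0.128, 0.116]
wrist_force: [-4.5, -2.8, 4.4]
width: -0.003
t 9.38 world [ 585.6 -112.2   75.2] face [   4.  -105.9  -43.4] force face [-3.  -2.2  5.7] w -0.0
turn units [-0.01  0.01  0.01] joints [-0.26  0.25 -0.58  0.41  0.12  1.22]
shift units [-0.002 -0.05   0.027]
side tip min z [ 8.  8.  8.  9.  9.  9.  9. 10.] x [-11.  15.] y [-114.  -87.]
```

View pics/s6z.png

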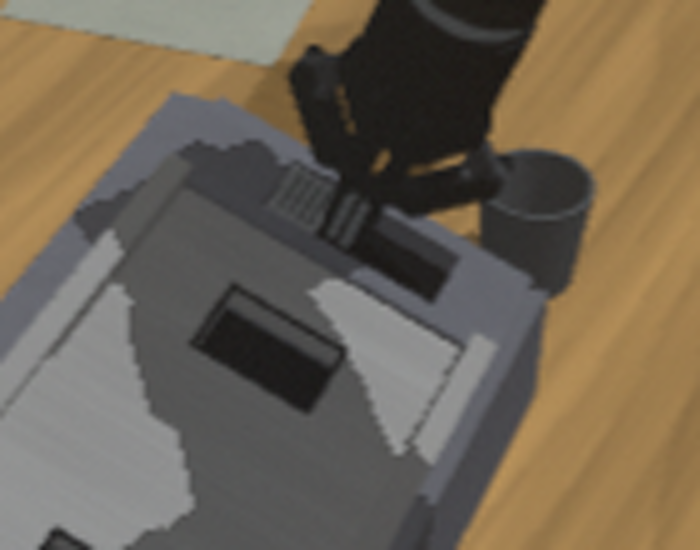

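```bash
python3 -m crank '[[[0,0,0.02,-0.03,0,0,0],[0,0,0.02,0,0,0,0]]]';python3 -m crank '[[[0,0,0.02,0,0,0,0],[0,0,0.02,0,0,0,0]]]'
python3 -c "
from h import *
plan([2,-106,-44.5])"
```

```text
time: 9.6
ee_pos: [585.6, -111.7, 75.9]
eef_rot: [0.658, 0.734, 0.128, 0.115]
wrist_force: [-5.6, -1.8, -0.3]
width: -0.002
time: 9.77
ee_pos: [585.6, -111.7, 75.8]
eef_rot: [0.658, 0.734, 0.127, 0.114]
wrist_force: [-9.7, -2.9, 2.6]
width: 0.001
t 9.77 world [ 585.6 -111.7   75.8] face [   4.2 -105.4  -42.9] force face [-8.5 -1.8  5.8] w 0.0
turn units [-0.06  0.    0.01] joints [-0.26  0.25 -0.58  0.42  0.12  1.22]
shift units [-0.015 -0.056  0.041]
```

```bash
python3 -m crank '[[[0,0,-0.1,0,0,0,0],[0,0,-0.1,-0.3,0,0,0],[0,0,0,-0.5,0,0,0],[0,0,0,-0.4,0,0,0],[0,0.5,0,0,0,0,0],[0,0.7,0,0,0,0,0],[0,0.7,0,0,0,0,0],[0,0.6,0,0,0,0,0],[0,0.15,0,0,0,0,0],[0,0,0,0,0,0,0]]]'
python3 -c "
from h import *
plan([2,0,-43]);tip()
for c in ['side','top','wrist']:
    f=cams.grab_frame(c); cv2.imwrite(f'pics/{c}7.png',f['pixels'][:,:,::-1])
a=cv2.imread('pics/side7.png')[120:230,240:380]; cv2.imwrite('pics/s7z.png',cv2.resize(a,None,fx=5,fy=5,interpolation=cv2.INTER_CUBIC))
"
```

```text
time: 10.6
ee_pos: [553.8, -7.2, 121.1]
eef_rot: [0.656, 0.734, 0.13, 0.117]
wrist_force: [0.5, -0.4, -0.4]
width: 0.002
t 10.6 world [553.8  -7.2 121.1] face [0.6 1.9 6.6] force face [ 0.3 -0.4 -0.6] w 0.0
turn units [ 0.02 -0.01  0.04] joints [-0.05  0.11 -0.62  0.49  0.05  1.42]
shift units [-0.05   0.031  1.241]
side tip min z [44. 45. 47. 47. 47. 47. 47. 48.] x [-14.  12.] y [-6. 21.]
```

View pics/s7z.png

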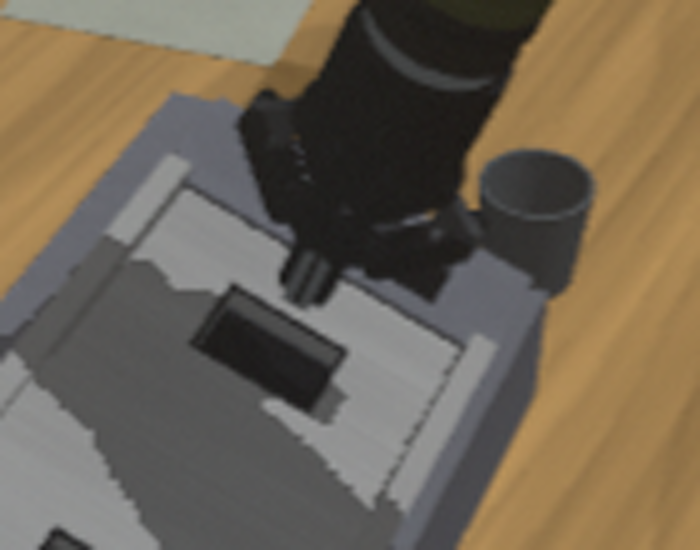

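View pics/wrist7.png

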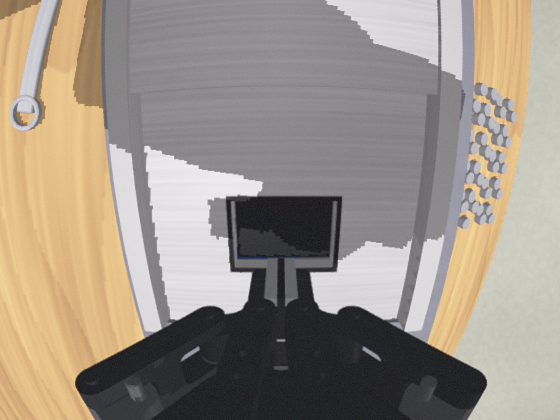

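```bash
python3 -m crank '[[[0,-0.05,0.03,0.4,0,0,0],[0,0,0,0.4,0,0,0],[0,0,0,0.25,0,0,0],[0,0,0,0.15,0,0,0],[0,0,0,0.08,0,0,0],[0,0,0,0,0,0,0]]]'
python3 -c "
from h import *
plan([2,0,-43])
f=cams.grab_frame('side'); cv2.imwrite(f'pics/side8.png',f['pixels'][:,:,::-1])
a=cv2.imread('pics/side8.png')[120:230,240:380]; cv2.imwrite('pics/s8z.png',cv2.resize(a,None,fx=5,fy=5,interpolation=cv2.INTER_CUBIC))
"
```

```text
time: 11.3
ee_pos: [571.6, -9.6, 71.3]
eef_rot: [0.658, 0.733, 0.128, 0.116]
wrist_force: [1.2, -0.5, -0.4]
width: -0.001
t 11.3 world [571.6  -9.6  71.3] face [  0.   -2.5 -46. ] force face [ 1.  -0.7 -0.8] w -0.0
turn units [-0.02  0.01  0.  ] joints [-0.05  0.2  -0.66  0.37  0.05  1.42]
shift units [ 0.061  0.049 -0.076]
```

View pics/s8z.png

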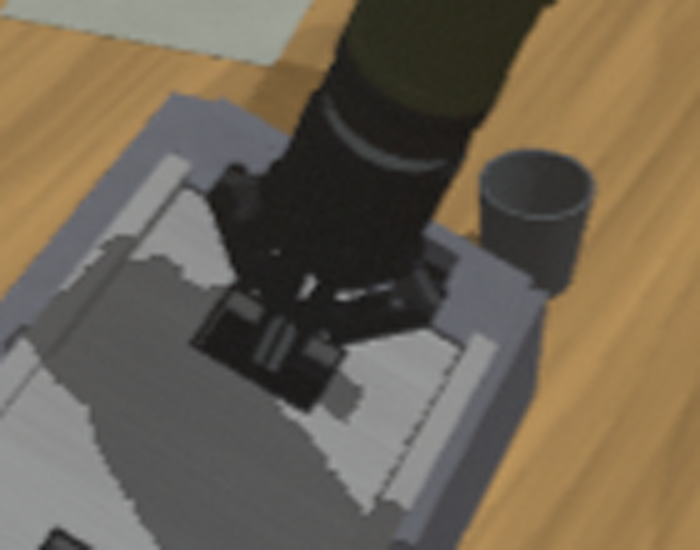

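```bash
python3 -m crank '[[[0,0.15,0,-0.05,0,0,0],[0,0.1,0,0,0,0,0],[0,0.08,0,0,0,0,0],[0,0.1,0,0,0,0,0],[0,0.15,0,0,0,0,0],[0,0.2,0,0,0,0,0]]]'
python3 -m crank '[[[0,0.2,0,0,0,0,0],[0,0.2,0,0,0,0,0],[0,0.2,0,0,0,0,0],[0,0.15,0,0,0,0,0],[0,0,0,0,0,0,0]]]'
python3 -c "
from h import *
plan([2,62,-46])
for c in ['side','wrist']:
    f=cams.grab_frame(c); cv2.imwrite(f'pics/{c}9.png',f['pixels'][:,:,::-1])
"
```

```text
time: 11.85
ee_pos: [568.2, 21.1, 74.5]
eef_rot: [0.658, 0.733, 0.128, 0.117]
wrist_force: [-1.3, -4.5, 3.4]
width: 0.003
time: 12.27
ee_pos: [564.2, 54.0, 73.8]
eef_rot: [0.656, 0.734, 0.129, 0.115]
wrist_force: [-0.2, -0.4, 1.1]
width: -0.004
t 12.27 world [564.2  54.   73.8] face [  0.4  61.6 -43.6] force face [ 0.2 -0.4  1.1] w -0.0
turn units [-0.01 -0.02  0.03] joints [ 0.09  0.19 -0.67  0.36  0.01  1.55]
shift units [0.009 0.041 0.06 ]
```

View pics/side9.png

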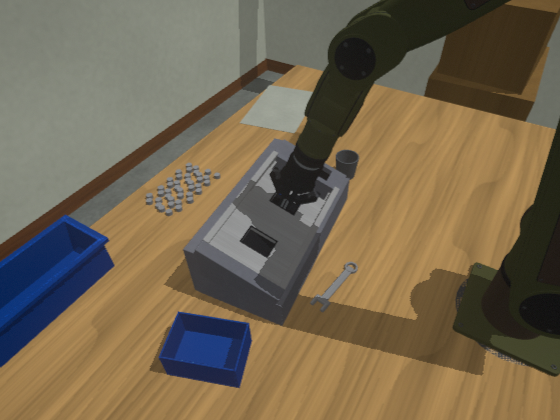

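```bash
python3 -m crank '[[[0,-0.12,0,0,0,0,0],[0,0,0,-0.5,0,0,0],[0,0,0,-0.7,0,0,0],[0,-0.4,0,0,0,0,0],[0,-0.7,0,0,0,0,0],[0,-0.7,0,0,0,0,0],[0,-0.55,0,0,0,0,0],[0,-0.2,0,0,0,0,0],[0,0,0,0,0,0,0]]]'
python3 -c "
from h import *
plan([2,-45,-43]);tip()
for c in ['side','wrist']:
    f=cams.grab_frame(c); cv2.imwrite(f'pics/{c}10.png',f['pixels'][:,:,::-1])
a=cv2.imread('pics/side10.png')[120:230,240:380]; cv2.imwrite('pics/s10z.png',cv2.resize(a,None,fx=5,fy=5,interpolation=cv2.INTER_CUBIC))
for q in ['door_end','pull','lock_end','front_door_end']: print(q,[(toface(np.array(r['location']),O).round(0),r['conf']) for r in cams.mark_of(q,'side')[:2]])
"
```

```text
time: 13.12
ee_pos: [559.7, -57.9, 118.7]
eef_rot: [0.658, 0.732, 0.129, 0.116]
wrist_force: [-0.6, -0.0, 0.3]
width: -0.001
t 13.12 world [559.7 -57.9 118.7] face [  0.2 -49.2   4.3] force face [-0.4  0.   0.5] w -0.0
turn units [-0.01  0.01 -0.02] joints [-0.16  0.14 -0.59  0.5   0.09  1.32]
shift units [0.106 0.046 1.183]
side tip min z [40. 43. 44. 45. 45. 45. 46. 47.] x [-15.  11.] y [-55. -30.]
door_end [(array([  3., -13.,   3.]), 0.97)]
pull [(array([ 2., 49., -4.]), 0.82)]
lock_end [(array([  13., -104.,    2.]), 0.44)]
front_door_end [(array([ 2., 92., 17.]), 0.71)]
```

View pics/s10z.png

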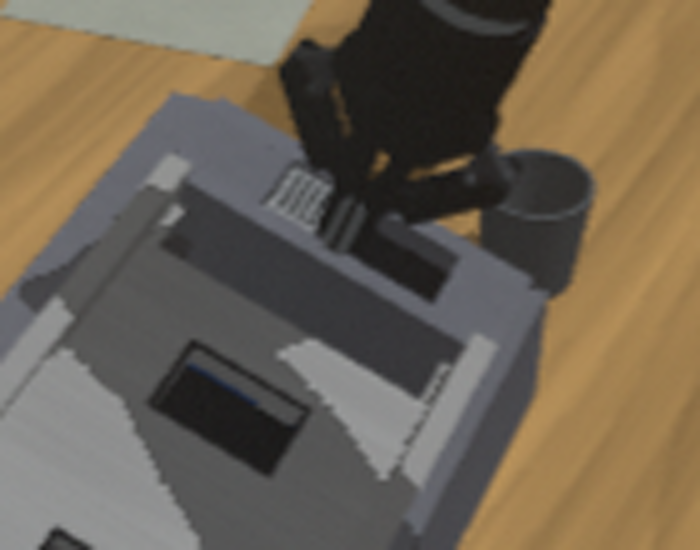

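View pics/wrist10.png

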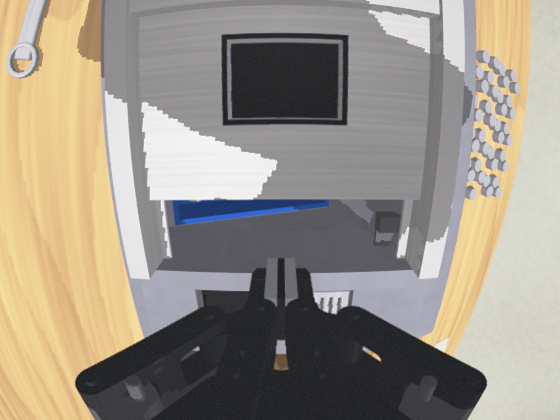

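```bash
python3 -m crank '[[[0,0.1,0.03,0.4,0,0,0],[0,0,0,0.4,0,0,0],[0,0,0,0.3,0,0,0],[0,0,0,0.2,0,0,0],[0,0,0,0,0,0,0]]]'
python3 -c "
from h import *
plan([2,-29,-48])
f=cams.grab_frame('side'); cv2.imwrite(f'pics/side11.png',f['pixels'][:,:,::-1])
a=cv2.imread('pics/side11.png')[120:230,240:380]; cv2.imwrite('pics/s11z.png',cv2.resize(a,None,fx=5,fy=5,interpolation=cv2.INTER_CUBIC))
"
```

```text
time: 13.88
ee_pos: [577.0, -49.2, 68.7]
eef_rot: [0.657, 0.734, 0.128, 0.115]
wrist_force: [-0.6, -0.6, -0.1]
width: 0.0
t 13.88 world [577.  -49.2  68.7] face [  0.1 -42.4 -48.9] force face [-0.7 -0.5  0.1] w 0.0
turn units [-0.04 -0.01  0.02] joints [-0.14  0.22 -0.64  0.37  0.08  1.34]
shift units [ 0.334  0.047 -0.022]
```

View pics/s11z.png

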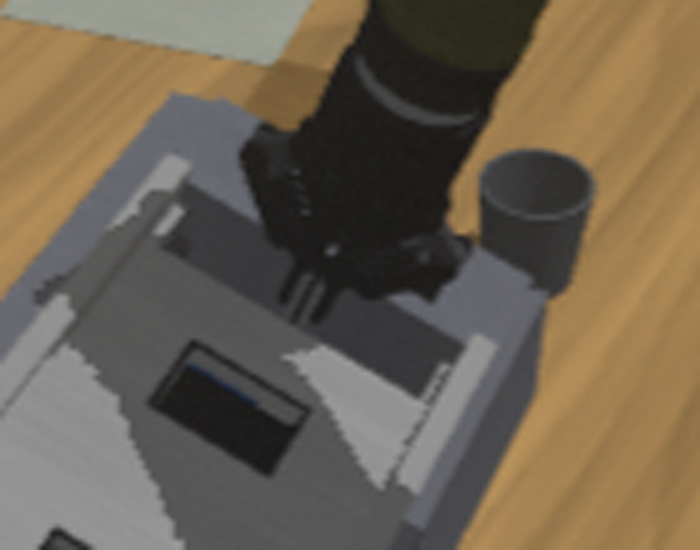

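```bash
python3 -m crank '[[[0,0.1,0,0,0,0,0],[0,0.1,0,0,0,0,0],[0,0.08,0,0,0,0,0],[0,0.1,0,0,0,0,0],[0,0.15,0,0,0,0,0],[0,0.2,0,0,0,0,0],[0,0.2,0,0,0,0,0],[0,0.2,0,0,0,0,0],[0,0.2,0,0,0,0,0],[0,0.2,0,0,0,0,0]]]'
python3 -m crank '[[[0,0.2,0,0,0,0,0],[0,0.2,0,0,0,0,0],[0,0.15,0,0,0,0,0]]]'
python3 -c "
from h import *
plan([2,69,-48])
f=cams.grab_frame('side'); cv2.imwrite(f'pics/side12.png',f['pixels'][:,:,::-1])
a=cv2.imread('pics/side12.png')[120:280,200:380]; cv2.imwrite('pics/s12z.png',cv2.resize(a,None,fx=4,fy=4,interpolation=cv2.INTER_CUBIC))
"
```

```text
time: 14.77
ee_pos: [571.8, 11.3, 71.0]
eef_rot: [0.657, 0.733, 0.129, 0.117]
wrist_force: [-0.1, -4.4, 2.8]
width: -0.004
time: 15.02
ee_pos: [569.3, 33.8, 70.7]
eef_rot: [0.657, 0.734, 0.129, 0.116]
wrist_force: [1.0, -3.7, 2.0]
width: 0.001
t 15.02 world [569.3  33.8  70.7] face [  2.   41.  -47.5] force face [ 1.2 -3.8  1.7] w 0.0
turn units [-0.    0.    0.02] joints [ 0.05  0.2  -0.67  0.35  0.02  1.51]
shift units [0.701 0.002 0.013]
```

View pics/s12z.png

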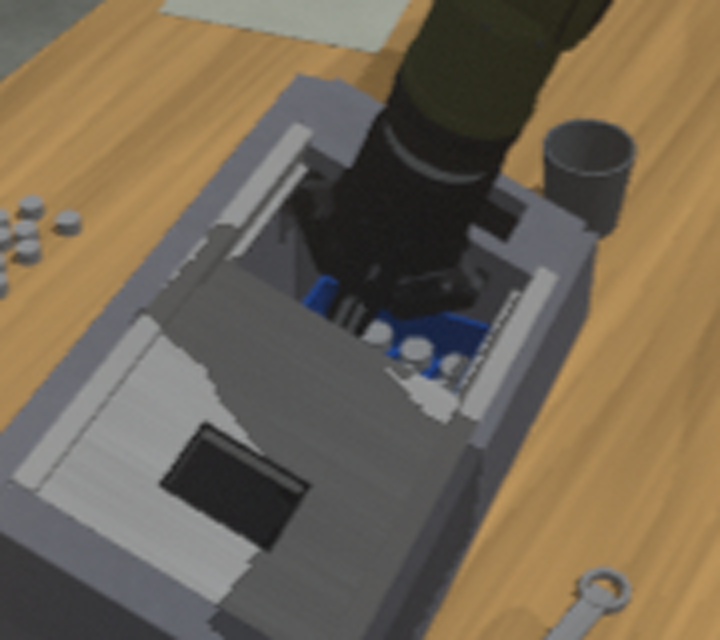

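```bash
python3 -m crank '[[[0,0.1,0,0,0,0,0],[0,0.1,0,0,0,0,0],[0,0.08,0,0,0,0,0]]]'
python3 -m crank '[[[0,0.08,0,0,0,0,0],[0,0.08,0,0,0,0,0],[0,0.06,0,0,0,0,0]]]'
python3 -c "
from h import *
plan([2,69,-48])"
```

```text
time: 15.32
ee_pos: [567.7, 43.5, 70.3]
eef_rot: [0.657, 0.733, 0.128, 0.116]
wrist_force: [1.1, -9.8, 3.0]
width: -0.0
time: 15.57
ee_pos: [567.1, 47.7, 70.4]
eef_rot: [0.659, 0.732, 0.125, 0.12]
wrist_force: [2.1, -15.5, 2.6]
width: 0.001
t 15.57 world [567.1  47.7  70.4] face [  1.3  55.1 -47.5] force face [  1.3 -15.6   2.3] w 0.0
turn units [-0.01  0.11 -0.01] joints [ 0.09  0.2  -0.67  0.35 -0.    1.55]
shift units [0.348 0.017 0.008]
```

```bash
python3 -m crank '[[[0,0.05,0,0,0,0,0],[0,0.05,0,0,0,0,0]]]'
python3 -m crank '[[[0,0.04,0,0,0,0,0],[0,0.04,0,0,0,0,0]]]'
python3 -c "
from h import *
plan([2,69,-48])"
```

```text
time: 15.73
ee_pos: [566.6, 53.0, 70.4]
eef_rot: [0.659, 0.732, 0.126, 0.118]
wrist_force: [0.7, -10.4, 3.6]
width: -0.003
time: 15.9
ee_pos: [566.0, 57.9, 70.3]
eef_rot: [0.658, 0.733, 0.127, 0.117]
wrist_force: [1.4, -6.4, 1.9]
width: -0.002
t 15.9 world [566.   57.9  70.3] face [  1.3  65.3 -47.6] force face [ 1.3 -6.6  1.6] w -0.0
turn units [-0.01  0.04  0.  ] joints [ 0.1   0.2  -0.67  0.35 -0.    1.57]
shift units [0.093 0.017 0.009]
```

```bash
python3 -m crank '[[[0,0.03,0,0,0,0,0],[0,0,0,0,0,0,0]]]'
python3 -m crank '[[[0,0.03,0,0,0,0,0],[0,0,0,0,0,0,0]]]'
python3 -c "
from h import *
plan([2,69,-48])
f=cams.grab_frame('side'); cv2.imwrite(f'pics/side13.png',f['pixels'][:,:,::-1])
a=cv2.imread('pics/side13.png')[120:280,200:380]; cv2.imwrite('pics/s13z.png',cv2.resize(a,None,fx=4,fy=4,interpolation=cv2.INTER_CUBIC))
for q in ['door_end','front_door_end']: print(q,[(toface(np.array(r['location']),O).round(0),r['conf']) for r in cams.mark_of(q,'side')[:2]])
"
```

```text
time: 16.07
ee_pos: [565.8, 60.9, 70.3]
eef_rot: [0.657, 0.733, 0.129, 0.116]
wrist_force: [0.9, -1.5, 2.5]
width: 0.004
time: 16.23
ee_pos: [565.4, 62.6, 70.1]
eef_rot: [0.657, 0.734, 0.129, 0.115]
wrist_force: [-0.4, -1.6, 0.7]
width: -0.002
t 16.23 world [565.4  62.6  70.1] face [  1.1  70.1 -47.7] force face [-0.3 -1.5  0.9] w -0.0
turn units [-0.02 -0.01  0.02] joints [ 0.11  0.2  -0.67  0.35  0.    1.57]
shift units [-0.027  0.022  0.007]
door_end []
front_door_end [(array([ 2., 90., 17.]), 0.85)]
```

View pics/s13z.png

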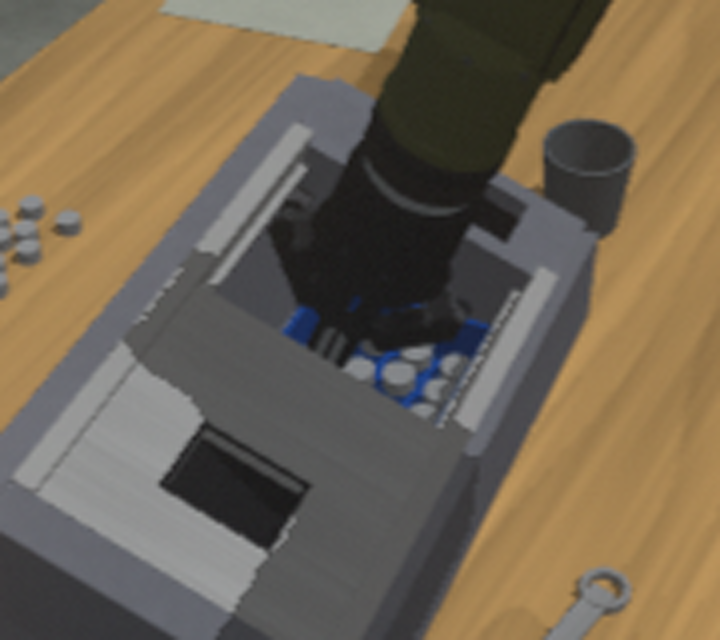

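```bash
python3 -m crank '[[[0,0.03,0,0,0,0,0],[0,0.02,0,0,0,0,0]]]'
python3 -m crank '[[[0,0.02,0,0,0,0,0],[0,0,0,0,0,0,0]]]'
python3 -c "
from h import *
plan([2,69,-48])"
```

```text
time: 16.55
ee_pos: [564.9, 63.2, 69.9]
eef_rot: [0.658, 0.733, 0.127, 0.116]
wrist_force: [0.4, -5.4, -0.1]
width: -0.002
time: 16.72
ee_pos: [564.9, 63.1, 70.0]
eef_rot: [0.658, 0.733, 0.127, 0.117]
wrist_force: [0.3, -6.2, -0.5]
width: 0.001
t 16.72 world [564.9  63.1  70. ] face [  0.7  70.6 -47.7] force face [-0.5 -6.2 -0.3] w 0.0
turn units [-0.02  0.04  0.01] joints [ 0.12  0.2  -0.67  0.35 -0.01  1.58]
shift units [-0.041  0.033  0.007]
```

```bash
python3 -m crank '[[[0,-0.15,0,0,0,0,0],[0,-0.3,0,0,0,0,0],[0,-0.2,0,-0.3,0,0,0],[0,0,0,-0.7,0,0,0],[0,0,0,-1,0,0,0],[0,0,0,-1,0,0,0],[0,0,0,-1,0,0,0]]]'
python3 -m crank '[[[0,-0.6,-0.4,-0.5,0,0,0],[0,-0.7,-0.5,-0.4,0,0,0],[0,-0.7,-0.5,-0.4,0,0,0],[0,-0.7,-0.5,-0.4,0,0,0],[0,-0.7,-0.5,-0.4,0,0,0],[0,0,0,0,0,0,0],[0,0,0,0,0,0,0]]]'
python3 -c "
from h import *
plan()
for c in ['side','top']:
    f=cams.grab_frame(c); cv2.imwrite(f'pics/{c}14.png',f['pixels'][:,:,::-1])
    for q in ['door_end','front_door_end','lock_end','pull']: print(c,q,[(toface(np.array(r['location']),O).round(0),r['conf']) for r in cams.mark_of(q,c)[:2]])
    for q in ['small_bin','spanner','carton','washer_cup']: print(q,[(r['location'],r['conf']) for r in cams.mark_of(q,c)[:1]])
a=cv2.imread('pics/side14.png')[120:280,180:380]; cv2.imwrite('pics/s14z.png',cv2.resize(a,None,fx=3.7,fy=3.7,interpolation=cv2.INTER_CUBIC))
f,W=cloud('side');F=toface(W,O);g=F[np.isfinite(F).all(-1)]
for a in range(60,106,2):
    s=g[(g[:,1]>=a)&(g[:,1]<a+2)&(abs(g[:,0])<40)]
    print(a+1,len(s),np.percentile(s[:,2],[10,50,90]).round(0) if len(s) else '')
"
```

```text
time: 17.3
ee_pos: [512.4, 33.7, 221.8]
eef_rot: [0.657, 0.734, 0.129, 0.115]
wrist_force: [1.1, -0.4, 1.0]
width: 0.002
time: 17.88
ee_pos: [410.2, -116.6, 267.9]
eef_rot: [0.659, 0.732, 0.129, 0.117]
wrist_force: [-0.1, -0.2, -0.3]
width: 0.005
t 17.88 world [ 410.2 -116.6  267.9] face [-94.5 -91.3 197.5] force face [-0.2 -0.2 -0.3] w 0.01
turn units [ 0.01  0.01 -0.04] joints [-0.42 -0.19 -0.49  0.96  0.17  1.07]
side door_end []
side front_door_end [(array([ 3., 91., 19.]), 0.86)]
side lock_end [(array([  16., -105.,    1.]), 0.42)]
side pull []
small_bin [([510.8, 410.4, 4.9], 0.7)]
spanner [([366.8, 128.2, 2.1], 0.59)]
carton [([648.8, -248.3, 0.0], 0.62)]
washer_cup [([520.3, -255.9, -2.1], 0.75)]
top door_end [(array([ 4., 78.,  1.]), 0.8)]
top front_door_end [(array([ 1., 90., 14.]), 0.62)]
top lock_end [(array([  20., -107.,    3.]), 0.59), (array([-208.,  152.,  -47.]), 0.17)]
top pull []
small_bin [([507.8, 415.6, 1.4], 0.61)]
spanner [([362.2, 123.6, -0.9], 0.87)]
carton [([652.4, -245.0, 2.3], 0.87)]
washer_cup [([517.8, -255.3, -4.7], 0.91)]
61 0 
63 0 
65 0 
67 0 
69 0 
71 0 
73 0 
75 0 
77 0 
79 0 
81 0 
83 0 
85 0 
87 0 
89 0 
91 4 [10. 11. 11.]
93 10 [11. 12. 12.]
95 17 [12. 13. 14.]
97 25 [11. 13. 14.]
99 21 [12. 13. 14.]
101 25 [12. 13. 14.]
103 23 [12. 13. 14.]
105 23 [11. 13. 15.]
```

View pics/s14z.png

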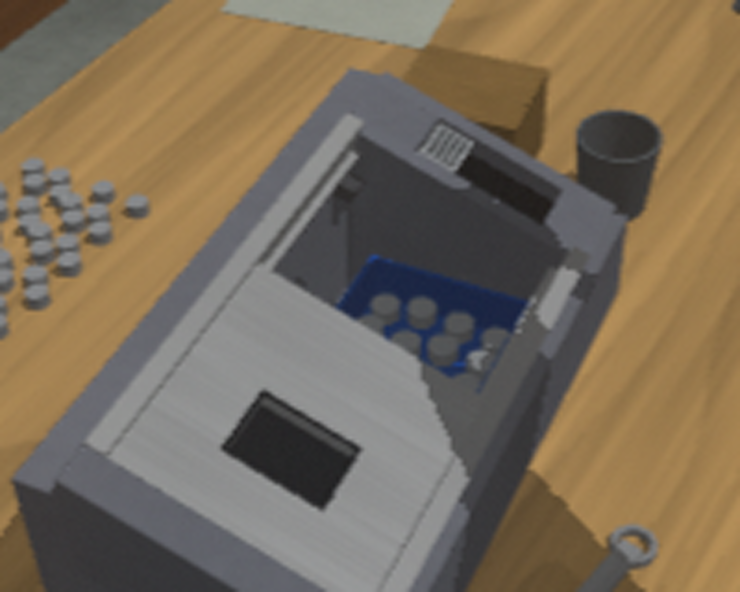

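View pics/top14.png

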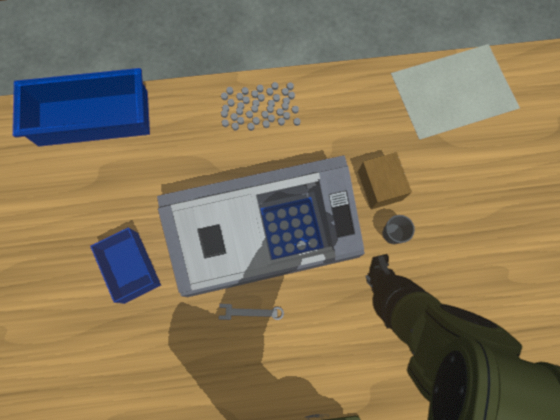

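```bash
python3 -c "
from h import *
f,W=cloud('top');F=toface(W,O);g=F[np.isfinite(F).all(-1)]
for a in range(70,100,2):
    s=g[(g[:,1]>=a)&(g[:,1]<a+2)&(abs(g[:,0])<60)]
    print(a+1,len(s),np.percentile(s[:,2],[10,50,90]).round(0) if len(s) else '')
m=(abs(F[...,1]+106)<12)
for a in range(-20,64,3):
    s=F[m&(F[...,0]>=a)&(F[...,0]<a+3)&(F[...,2]<30)]; print((a+1.5,np.median(s[:,2]).round(0)),end=' ')
"
```

```text
71 25 [-125.  -80.  -52.]
73 42 [-116.  -68.  -49.]
75 52 [-121.  -83.  -53.]
77 36 [-125. -109.  -94.]
79 13 [-122. -107.  -93.]
81 38 [-1.  1.  3.]
83 45 [-1.  1.  3.]
85 46 [-1.  1.  3.]
87 43 [-1.  2.  4.]
89 44 [-1.  1.  4.]
91 45 [13. 15. 18.]
93 44 [13. 15. 17.]
95 46 [12. 14. 18.]
97 45 [12. 15. 17.]
99 45 [13. 15. 17.]
(-18.5, np.float64(-10.0)) (-15.5, np.float64(-10.0)) (-12.5, np.float64(-11.0)) (-9.5, np.float64(-10.0)) (-6.5, np.float64(-9.0)) (-3.5, np.float64(-10.0)) (-0.5, np.float64(-11.0)) (2.5, np.float64(-11.0)) (5.5, np.float64(-11.0)) (8.5, np.float64(-10.0)) (11.5, np.float64(-10.0)) (14.5, np.float64(3.0)) (17.5, np.float64(3.0)) (20.5, np.float64(3.0)) (23.5, np.float64(3.0)) (26.5, np.float64(5.0)) (29.5, np.float64(4.0)) (32.5, np.float64(4.0)) (35.5, np.float64(4.0)) (38.5, np.float64(5.0)) (41.5, np.float64(2.0)) (44.5, np.float64(1.0)) (47.5, np.float64(7.0)) (50.5, np.float64(6.0)) (53.5, np.float64(5.0)) (56.5, np.float64(5.0)) (59.5, np.float64(5.0)) (62.5, np.float64(6.0))
```

```bash
python3 -c "
from cell import robot
print(robot.hand_in())"
```

```text
the job is handed in; nothing more can be done
None
```

The right-hand bay is open. I pushed the slide lock up to its stop, slid the rear door home behind the front door, and handed the job in at about 18 s of the 58 s allowed. The hand-in reports no verdict.

**How it was done**
- I pushed the lock up with the shut fingers until they stalled at about 9 N.
- I drew the rear door about 50 mm open by its pull. Then I pushed its right-hand end through the roller and on to the stop, with the wrist force peaking at about 16 N.
- The arm then moved clear and touched nothing when I handed in.

**Last checks**

| Item | Reading | Expected |
|---|---|---|
| Lock's lower end, from depth | about 13.5 mm up the slope (started near −12) | about 14 mm |
| Rear door's end to front door's end, from depth | about 10 mm | 10 mm when fully home |
| Front door's end, before and after | about 90 mm to the left of where the pull started | unchanged |
| Bin, spanner, carton and cup | within about 4 mm of their first positions | unchanged |

**What disagreed**
- **Fingertips:** in the camera depth they stood about 37 mm behind the reported TCP along the tool axis. My first pass at the lock therefore went through the air above it. I measured the gap and corrected for it before touching anything.
- **Networks:** from the top camera, one put the lock end at 20 mm and the side camera's put it at 16 mm. I went by the depth reading and the stall. The side camera could not see the rear door's end, so that check rests on the top camera.

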